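# Show a sample tube to the inspection camera and hold it sloped

### The job

Check the orange-capped tube at the inspection camera: draw it up out of the rack and hold it upright over the orange ring on the camera stand, its middle level with the lens, with its yellow label strip facing the lens for a second, then turn it half round and show the bare side for a second. Then slope it about 45 degrees, cap away and foot pointing down towards the camera, its middle still over the ring at lens height, and finish while holding it still there, raised and in the gripper (do not put it down or let go). Leave the blue-capped tubes and the other things on the bench where they are, and do not bump the camera stand.

Things in the scene. Friction and masses are not known exactly. Their poses are not given: they have to be found in the camera images.
- tube_centre (a point): centre (on the axis, half-way up) of the loose orange-capped tube: white, 110 mm tall, about 35 g; body 28 mm across up to 96 mm from the foot, then a fixed cap 34 mm across, 14 mm high. Axes: z from foot to cap, x out through the middle of its yellow label strip (16 x 68 mm, on one side of the body only; at the start it faces roughly towards the robot)
- tube_foot (a point): centre of the foot of the orange-capped tube, 55 mm below its centre; same axes. At the start it is 4 mm above the bench: the tube stands upright in one hole of the rack (which one varies), 42 mm of its body and the 14 mm cap standing out above the rack
- tube_cap (a point): centre of the top of the cap of the orange-capped tube, 55 mm above its centre; same axes
- tube_orange: the same orange-capped tube; origin at the foot, same axes
- tube_rack: green tube rack, fixed to the bench, 68 x 170 x 58 mm; origin at the centre of its underside, long side along its y, z up. One row of four holes, 30 mm square, at y = -60, -20, +20 and +60 mm, 54 mm deep from its top at z = 58 mm; about 1 mm of play round a tube
- tube_blue1: bystander: blue-capped tube in another hole of the rack, same size as the orange-capped one; origin at its foot
- tube_blue2: bystander: second blue-capped tube in another hole of the rack; origin at its foot
- camera_stand: inspection camera on a stand, fixed to the bench; origin at the centre of the underside of the white base plate (260 x 110 x 10 mm, long side along its x); x points from the ring towards the camera (roughly to the robot's right), z up. Orange ring 44 mm across at x = -65 mm; aluminium column at x = 105 to 127 mm, 229 mm high; black camera head 56 mm wide at x = 73 to 111, z = 155 to 205 mm
- lens (a point): middle of the lens front, 180 mm above the bench, at x = 55 mm of the stand (barrel 42 mm across); axes of the camera stand (the lens looks along -x, level)
- view_point (a point): the point where the tube is to be shown: over the ring, 180 mm above the bench, 120 mm straight in front of the lens; axes of the camera stand (x towards the lens)
- bottle_red: bystander: white bottle with red cap, 62 x 62 x 132 mm, at the right; origin at its underside
- bottle_small: bystander: smaller white bottle with red cap, 56 x 56 x 108 mm; origin at its underside
- tip_box: bystander: clear and blue pipette tip box, 71 x 118 x 71 mm, left of the rack; origin at its underside
- timer: bystander: white lab timer, 62 x 62 x 19 mm, left front; origin at its underside
Mind the look-alikes: they are no part of the job. Leave any pink look-alike of the tube_rack alone.

How it is judged (in metres and radians):
On the way, in this order (a step that is already met when the one before it is completed fails the run):
1. the orange-capped tube is drawn clear of the rack, held in the fingers (foot more than 70 mm above the bench, touching neither rack nor stand) (height (world z) of tube_foot above 0.07 m and contact force between tube_orange and the fingers above 0.5 N and contact force between tube_orange and tube_rack below 0.05 N and contact force between tube_orange and camera_stand below 0.05 N), for 0.1 s.
2. it is held for half a second upright (within 14 degrees), centre within 40 mm of the view point, its yellow label strip facing the lens within 26 degrees (distance between tube_centre and view_point below 0.04 m and angle between tube_centre's own z axis and vertical below 0.25 rad and angle between the x axis of tube_centre and the x axis of view_point, either way round below 0.45 rad and contact force between tube_orange and the fingers above 0.5 N and contact force between tube_orange and tube_rack below 0.05 N and contact force between tube_orange and camera_stand below 0.05 N and x of lens in the frame of tube_centre above 0 m), for 0.5 s.
3. it is held for half a second there, upright in the same way, turned half round so that the label faces away from the lens within 26 degrees (distance between tube_centre and view_point below 0.04 m and angle between tube_centre's own z axis and vertical below 0.25 rad and angle between the x axis of tube_centre and the x axis of view_point, either way round below 0.45 rad and contact force between tube_orange and the fingers above 0.5 N and contact force between tube_orange and tube_rack below 0.05 N and contact force between tube_orange and camera_stand below 0.05 N and x of lens in the frame of tube_centre below 0 m), for 0.5 s.
At the end, for the whole second after the job is handed in: the tube is still held in the fingers and nothing else carries or touches it, its centre within 40 mm of the view point, at rest, its axis 33 to 57 degrees from vertical with the foot towards the lens and the cap away from it, leaning not more than 16 degrees sideways out of the lens's line of sight (distance between tube_centre and view_point below 0.04 m and contact force between tube_orange and the fingers above 0.5 N and contact force between tube_orange and tube_rack below 0.05 N and contact force between tube_orange and camera_stand below 0.05 N and angle between tube_centre's own z axis and vertical between 0.575 and 0.995 rad and angle between the z axis of tube_centre and the y axis of view_point, either way round above 1.29 rad and x of tube_foot in the frame of view_point above -0.005 m and x of tube_cap in the frame of view_point below 0.005 m and linear speed of tube_orange below 0.03 m/s and angular speed of tube_orange below 0.2 rad/s); the arm keeps its last pose, push and grip.
It fails at once if a blue-capped tube is shifted by more than 15 mm (distance of any of tube_blue1, tube_blue2 from where it was at the start of the episode above 0.015 m).
It fails at once if another loose thing on the bench is shifted by more than 15 mm (distance of any of bottle_red, bottle_small, tip_box, timer from where it was at the start of the episode above 0.015 m).
It fails at once if the camera stand is bumped by the robot or the tube with more than 4 N (contact force between camera_stand and the arm above 4 N or contact force between camera_stand and the fingers above 4 N or contact force between camera_stand and tube_orange above 4 N).
It also fails if it takes over 48 s, if anything falls off the work surface, if the arm or the gripper's body presses on something with over 40 N, if the wrist force passes 120 N, or if a joint passes its speed limit or range.

### The arm

A 6-joint arm with a two-finger parallel gripper is mounted at the origin on a cart in front of the work surface, level with it; the furniture and walls round the work are solid. World frame = base frame: x ahead of the robot, y to its left, z up, the work surface at z = 0. Lengths are in m, angles in degrees, forces in N, time in s.
With the tool pointing down it reaches from about 0.4 to 0.825 m from the base axis. Payload 7 kg.
Tool frame: the origin (TCP) lies midway between the tips of the shut fingers; the grasp point (between the pads) lies 19 mm behind it; z points along the fingers, y is the line along which they close (so a half turn about z gives the same grasp; the last joint's range is limited). The gripper opens to 88 mm and grips with 3 to 60 N. Pads are 19 mm wide; open, the fingers measure 130 mm over their backs; the gripper's body (78 mm by 193 mm) begins 47 mm behind the grasp point.
Start: joints at [91.163, 20.546, 0.682, 0, -70.136, -16.507], TCP at [0.179, 0.651, 0.227] pointing down, gripper open.
Joint ranges: [-176.03, 176.03], [-82.01, 121.73], [-58.28, 71.71], [-173.87, 95.51], [-174.79, -0.11], [-173.66, 173.66]. Speed limits (degrees/s): [136.94, 136.94, 172.46, 180, 180, 180].

### API

Orientations are given as a 3x3 rotation matrix whose columns are the frame's x, y, z axes.
In Python, from rig import robot gives the robot as it stands. Calls block until the motion is done:
- robot.goto(position, orientation): joint-space move of the TCP to a pose.
- robot.servo_line(position, ori=None, speed=0.15): straight line of the TCP; ori=None keeps the orientation; speed is the mean speed in m/s.
- robot.movej(angles): joint-space move.
- robot.move_gripper(opening): opening from 0.0 (shut) to 1.0 (fully open); the grip force is fixed at half the most; returns when the fingers have stopped.
- robot.dwell(seconds).
- robot.ik(position, orientation): joint angles nearest the present ones, or None.
- robot.grab_frame(name): name is "scene" or "top" or "wrist"; returns (picture, depth): 384x512x3 uint8, red, green, blue; 384x512 float32, m along the optical axis (not along the pixel's ray), 0 where there is no reading.
- robot.camera_info(name): a dict with "vfov" (degrees; the focal length in pixels is half the picture's height over the tangent of half this angle, whatever the lens; pixels are square), "cx", "cy" (the principal point, pixels), "view" (4x4, takes a point from world to camera coordinates); the wrist camera has in their place "T_tool_cam" (4x4, takes a point from camera to tool coordinates, whose origin is the TCP and whose axes are the flange's). Camera axes: x right, y down, z forward; pixel columns grow to the right and rows downward; lengths in m; the calibration is good to about 2 mm. A picture is of the moment at which its call begins: read the wrist's pose just before it. camera_info takes no time and is no camera call.
A pose or a line that the arm cannot do raises robot.Unreachable and nothing moves.
- robot.job_done(): hands the job in; it is judged then, once.
Readings, each from a call of its own:
- robot.read_t(): time.
- robot.read_qpos(): joint angles.
- robot.read_qvel(): joint speeds.
- robot.read_effort(): joint torques, N m.
- robot.read_position(): TCP position.
- robot.read_tcp_rot(): TCP orientation.
- robot.read_force(): force on the tool from outside, world axes, zero at the start.
- robot.read_ft_torque(): the same for the moment, N m.
- robot.read_grip_width(): opening from 0.0 (shut) to 1.0 (fully open).
- robot.read_finger_force(): force on a finger pad.
Only numpy, scipy, OpenCV 4.12 (cv2) and the standard library are available. Lean on these libraries where they do the work, as an engineer would, in place of code of your own. Each camera call takes 0.05 s, during which the arm holds its last target. There are 200 camera calls.

## Working session

There is one attempt and no reset: what is moved stays moved. The work goes in short steps, each a Python script; the robot and the scene stay as the last script left them, time stands still between calls to the robot, and variables do not carry over. Pictures are saved under pics/ and viewed, at most 10 in all, crops included, and the job is handed in when it is done.

```bash
ls; mkdir -p pics; python3 - <<'E'
from rig import robot
import cv2,numpy as np
ims=[]
for n in("scene","top"):
    p,d=robot.grab_frame(n); np.savez(f'{n}.npz',p=p,d=d); ims.append(p)
    print(n,robot.camera_info(n))
print(robot.camera_info("wrist"),robot.read_tcp_rot(),robot.read_t())
cv2.imwrite('pics/a.png',cv2.cvtColor(ims[0],cv2.COLOR_RGB2BGR))
cv2.imwrite('pics/b.png',cv2.cvtColor(ims[1],cv2.COLOR_RGB2BGR))
E
```

```text
pics
scene {'vfov': 56.377935461447635, 'cx': 247.2631971211299, 'cy': 191.45879200236806, 'view': array([[-0.4689184 , -0.88320593,  0.00792561,  0.38900672],
       [-0.46419738,  0.23880125, -0.85293303,  0.31554131],
       [ 0.75142287, -0.40363504, -0.52196017,  1.3192014 ],
       [ 0.        ,  0.        ,  0.        ,  1.        ]])}
top {'vfov': 44.02766056313539, 'cx': 255.33951386722404, 'cy': 191.91113326622317, 'view': array([[-0.30374278, -0.95261002,  0.01656692,  0.29262115],
       [-0.75106798,  0.22870936, -0.61934556,  0.44823772],
       [ 0.58620578, -0.20056463, -0.7849437 ,  2.07705059],
       [ 0.        ,  0.        ,  0.        ,  1.        ]])}
{'vfov': 60.374025340015706, 'cx': 261.618817806492, 'cy': 191.32288896206376, 'T_tool_cam': array([[-4.93472108e-04, -9.67387253e-01, -2.53301517e-01,
         6.74412763e-02],
       [ 9.99999404e-01, -2.30712679e-04, -1.06704181e-03,
        -3.97448940e-06],
       [ 9.73802772e-04, -2.53301893e-01,  9.67386791e-01,
        -1.57814289e-01],
       [ 0.00000000e+00,  0.00000000e+00,  0.00000000e+00,
         1.00000000e+00]])} [[ 9.64337922e-01 -2.64673953e-01 -2.67134561e-04]
 [-2.64674048e-01 -9.64336731e-01 -1.52213219e-03]
 [ 1.45261076e-04  1.53855338e-03 -9.99998806e-01]] 0.1
```

View pics/a.png

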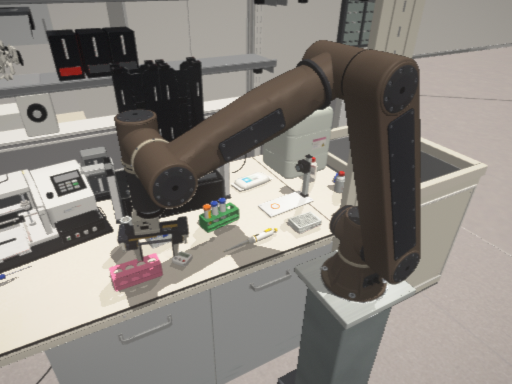

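View pics/b.png

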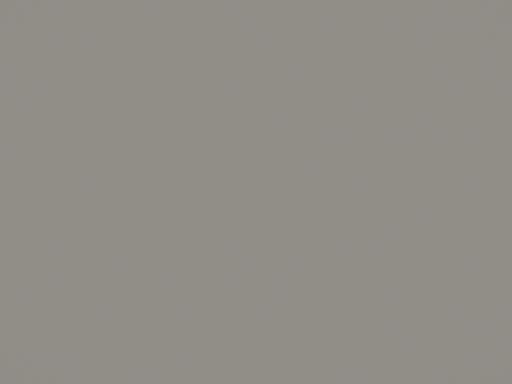

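The scene view shows the orange cap near (208,208), the blue caps at (214,206) and (222,202), the ring at (275,206) and the camera head at (304,166). The pink decoy rack is at (136,272). The top camera is blank, so I'll work from scene depth and the wrist camera.

```bash
cat > h.py <<'E'
from rig import robot
import cv2,numpy as np
def K(i,h=384): return h/2/np.tan(np.radians(i['vfov']/2))
def T_wc(name):
    i=robot.camera_info(name)
    if name!='wrist': return np.linalg.inv(i['view'])
    T=np.eye(4);T[:3,:3]=robot.read_tcp_rot();T[:3,3]=robot.read_position()
    return T@i['T_tool_cam']
def cloud(name,d,T):
    i=robot.camera_info(name);f=K(i)
    v,u=np.mgrid[:d.shape[0],:d.shape[1]]
    P=np.stack([(u-i['cx'])/f*d,(v-i['cy'])/f*d,d],-1)
    return P@T[:3,:3].T+T[:3,3]
def ray(name,uv,T,z):
    i=robot.camera_info(name);f=K(i);uv=np.atleast_2d(uv)
    r=np.c_[(uv[:,0]-i['cx'])/f,(uv[:,1]-i['cy'])/f,np.ones(len(uv))]@T[:3,:3].T
    return T[:3,3]+r*((z-T[2,3])/r[:,2:])
def save(p,n): cv2.imwrite(n,cv2.cvtColor(p,cv2.COLOR_RGB2BGR))
E
python3 - <<'E'
from h import *
z=np.load('scene.npz');p,d=z['p'],z['d'];C=cloud('scene',d,T_wc('scene'))
for u,v in[(208,208),(214,206),(222,202),(275,206),(288,203),(304,166),(306,190),(136,272),(302,222),(312,160),(340,180),(250,180),(183,259),(165,238)]:print(u,v,p[v,u],C[v,u].round(3))
save(cv2.resize(p[140:290,110:360],(800,480),interpolation=cv2.INTER_CUBIC),'pics/c.png')
E
```

```text
208 208 [175  93  44] [0.509 0.357 0.112]
214 206 [ 80  89 124] [0.521 0.325 0.105]
222 202 [ 56  68 117] [0.525 0.286 0.111]
275 206 [244 242 238] [0.52  0.016 0.011]
288 203 [247 246 243] [ 0.517 -0.056  0.008]
304 166 [53 50 48] [ 0.508 -0.123  0.197]
306 190 [154 154 148] [ 0.521 -0.161  0.05 ]
136 272 [133  79  91] [0.334 0.706 0.054]
302 222 [207 206 196] [ 0.334 -0.006  0.031]
312 160 [137  70  65] [ 0.654 -0.286  0.126]
340 180 [170 169 163] [ 0.488 -0.341  0.076]
250 180 [150 219 228] [0.764 0.019 0.03 ]
183 259 [154 140 133] [0.365 0.526 0.015]
165 238 [157 156 150] [0.503 0.553 0.029]
```

View pics/c.png

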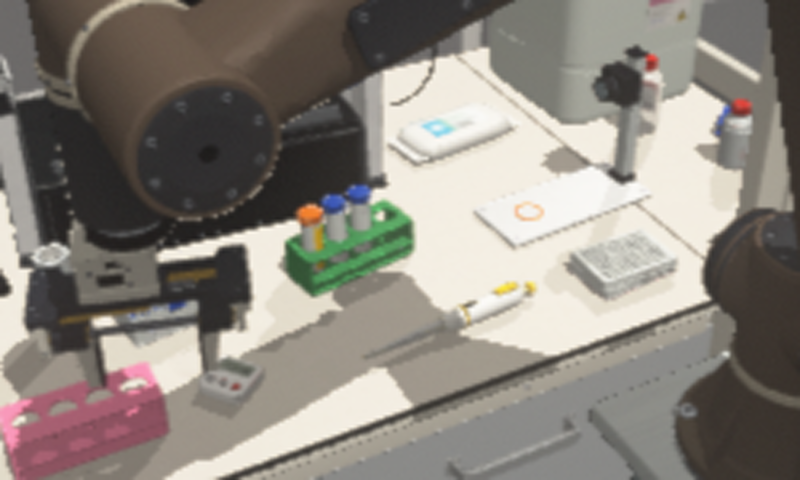

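Seen enlarged, the orange tube sits in the left end hole of the green rack, at about (0.51, 0.357). Its label is roughly towards the robot. The ring is at about (0.52, 0.02), with the stand's x pointing towards the robot's right. Next I'll take closer wrist views of both.

```bash
python3 - <<'E'
from h import *
def rot(t):
    t=np.radians(t);s,c=np.sin(t),np.cos(t)
    return np.array([[c,0,s],[0,-1,0],[s,0,-c]])
def look(target,t,dist):
    R=rot(t);Tc=robot.camera_info('wrist')['T_tool_cam']
    return np.array(target)-R@(Tc[:3,3]+Tc[:3,2]*dist),R
for n,tg,opts in(('rack',[.515,.33,.09],[(45,.3),(40,.28),(35,.3),(25,.3)]),('stand',[.52,-.02,.02],[(15,.5),(15,.45),(25,.45),(15,.4)])):
    for t,dd in opts:
        pos,R=look(tg,t,dd)
        try: robot.goto(pos,R)
        except robot.Unreachable: continue
        T=T_wc('wrist');p,d=robot.grab_frame('wrist')
        np.savez(n+'.npz',p=p,d=d,T=T);save(p,f'pics/{n}.png');print(n,t,dd,pos,robot.read_t(),robot.read_qpos());break
E
```

```text
rack 35 0.3 [0.44606055 0.32967591 0.20336077] 1.675 [ 68.33099879  -0.91322218 -56.45303057  61.62493614 -37.28419234
 -29.94119549]
stand 15 0.5 [ 0.49288501 -0.02052663  0.34996645] 3.1583 [ 25.85099141 -10.61874159 -22.95449205   7.19482991 -64.3574252
  61.82186208]
```

View pics/rack.png

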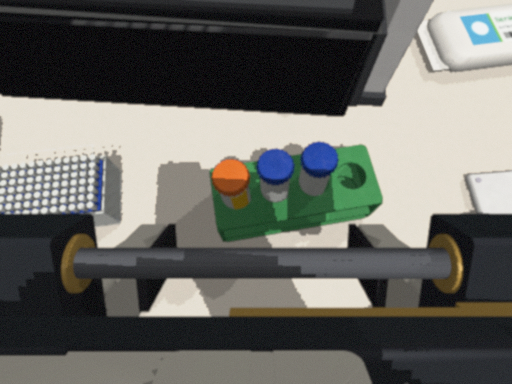

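View pics/stand.png

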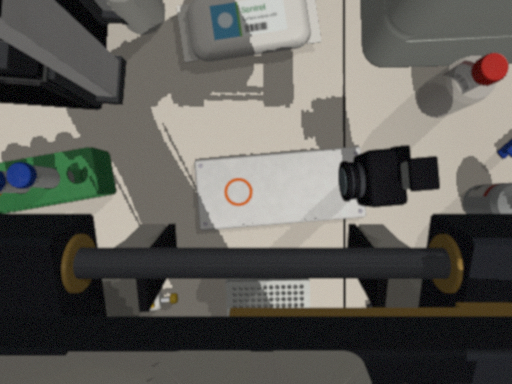

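The wrist views show the orange cap at (230,177) with the label just below it and slightly right at (241,200), the blue caps at (275,165) and (320,157), and the ring at (238,192) with the lens at about (345,180). A black instrument stands behind the rack, so I'll check its height and compute positions.

```bash
python3 - <<'E'
from h import *
def load(n):
    z=np.load(n+'.npz');return z['p'],z['d'],z['T']
p,d,T=load('rack');C=cloud('wrist',d,T);hsv=cv2.cvtColor(p,cv2.COLOR_RGB2HSV);H,S,V=cv2.split(hsv)
win=np.zeros_like(H,bool);win[130:225,200:390]=1
def circ(m,z):
    m=m&win;q=C[m&(C[...,2]>.108)]
    return q[:,:2].mean(0).round(4),(q[:,:2].max(0)-q[:,:2].min(0)).round(3),q[:,2].max().round(3),len(q)
o=(H<16)&(S>170);b=(H>105)&(H<130)&(S>120)
print('orange',circ(o,.114))
bl=np.zeros_like(win);bl[:,:297]=1
print('blue',circ(b&bl,.114),circ(b&~bl,.114))
y=win&(H>=18)&(H<34)&(S>110);q=C[y&(C[...,2]>.06)&(C[...,2]<.1)];yx=np.argwhere(y)
print('yellow',len(q),q.mean(0),yx.mean(0),yx.min(0),yx.max(0))
g=win&(H>45)&(H<85)&(S>100);q=C[g&(abs(C[...,2]-.058)<.004)];print('rack',cv2.minAreaRect(q[:,:2].astype(np.float32)*1000))
m=(C[...,0]>.56)&(C[...,2]>.04);print('shelf minx',C[m].min(0),C[m].max(0))
for x in(.56,.6,.64,.68):
  k=(abs(C[...,0]-x)<.02)&(C[...,1]>.25)&(C[...,1]<.5);print(x,C[k][:,2].max() if k.any() else None)
for row in (150,178,196,205):print(row,[tuple(p[row,c]) for c in range(216,256,4)])
p,d,T=load('stand');C=cloud('wrist',d,T);H,S,V=cv2.split(cv2.cvtColor(p,cv2.COLOR_RGB2HSV))
m=(H<16)&(S>130);m[:170]=0;m[215:]=0;m[:,:215]=0;m[:,262:]=0
e=cv2.fitEllipse(np.argwhere(m)[:,::-1].astype(np.float32));print('ring',e,ray('wrist',np.array(e[0]),T,.01))
w=(abs(C[...,2]-.01)<.004)&(S<25)&(V>150);w[:140]=0;w[235:]=0;w[:,:190]=0;w[:,345:]=0
w=w.astype(np.uint8);n,l,s,_=cv2.connectedComponentsWithStats(w);k=1+s[1:,4].argmax();uv=np.argwhere(l==k)[:,::-1];P=ray('wrist',uv,T,.01)
print('plate',cv2.minAreaRect(P[:,:2].astype(np.float32)*1000))
k=np.zeros_like(win);k[140:215,360:412]=1;k&=(C[...,2]>.15)&(C[...,2]<.24);print('head',C[k].min(0),C[k].max(0))
E
```

```text
orange (array([0.5203, 0.3581]), array([0.125, 0.043]), np.float64(0.372), 977)
blue (array([0.5304, 0.3196]), array([0.136, 0.032]), np.float64(0.372), 940) (array([0.5371, 0.2812]), array([0.143, 0.066]), np.float64(0.372), 908)
yellow 196 [0.51075614 0.35193973 0.07959656] [198.09166667 238.99166667] [164 211] [208 250]
rack ((534.3446044921875, 297.70025634765625), (67.42562103271484, 167.12655639648438), 10.021934509277344)
shelf minx [0.56000382 0.18538685 0.04000575] [0.6905862  0.65015572 0.17044438]
0.56 0.11450428308625676
0.6 0.0019316951101747692
0.64 0.16750960063284348
0.68 0.16649853061362094
150 [(np.uint8(229), np.uint8(223), np.uint8(213)), (np.uint8(229), np.uint8(223), np.uint8(212)), (np.uint8(229), np.uint8(222), np.uint8(210)), (np.uint8(229), np.uint8(224), np.uint8(212)), (np.uint8(229), np.uint8(223), np.uint8(210)), (np.uint8(228), np.uint8(223), np.uint8(210)), (np.uint8(229), np.uint8(223), np.uint8(212)), (np.uint8(230), np.uint8(225), np.uint8(214)), (np.uint8(229), np.uint8(224), np.uint8(212)), (np.uint8(225), np.uint8(221), np.uint8(205))]
178 [(np.u
[... 970 characters left out ...]
 np.uint8(47)), (np.uint8(40), np.uint8(78), np.uint8(50)), (np.uint8(81), np.uint8(86), np.uint8(80)), (np.uint8(88), np.uint8(83), np.uint8(65)), (np.uint8(99), np.uint8(77), np.uint8(16)), (np.uint8(94), np.uint8(71), np.uint8(3)), (np.uint8(90), np.uint8(72), np.uint8(11)), (np.uint8(36), np.uint8(71), np.uint8(39)), (np.uint8(37), np.uint8(77), np.uint8(46))]
ring ((237.9857940673828, 191.5146026611328), (25.119625091552734, 25.362384796142578), 86.56356811523438) [[0.51959448 0.0166982  0.01      ]]
plate ((522.9564208984375, -33.39733123779297), (108.02899169921875, 228.69900512695312), 4.735206604003906)
head [ 0.50344098 -0.17060752  0.16458777] [ 0.56564347 -0.11512036  0.22895235]
```

```bash
python3 - <<'E'
from h import *
z=np.load('rack.npz');C=cloud('wrist',z['d'],z['T'])
for y in np.arange(.2,.6,.04):
  k=(abs(C[...,1]-y)<.02)&(C[...,0]>.57)&(C[...,2]>.09)&(C[...,2]<.3)
  if k.any(): print(y.round(2),np.percentile(C[k][:,0],[0,2,10]).round(3),np.percentile(C[k][:,2],[2,50,98]).round(3))
E
```

```text
0.2 [0.647 0.648 0.655] [0.093 0.141 0.168]
0.24 [0.64  0.64  0.641] [0.092 0.142 0.165]
0.28 [0.641 0.642 0.643] [0.093 0.143 0.166]
0.32 [0.644 0.645 0.646] [0.093 0.142 0.166]
0.36 [0.647 0.648 0.649] [0.093 0.141 0.165]
0.4 [0.65  0.651 0.652] [0.093 0.139 0.164]
0.44 [0.653 0.654 0.655] [0.092 0.137 0.162]
0.48 [0.656 0.657 0.658] [0.092 0.136 0.159]
0.52 [0.659 0.66  0.661] [0.092 0.134 0.159]
0.56 [0.66  0.663 0.664] [0.092 0.128 0.158]
```

```bash
cat >> h.py <<'E'
def R(psi):
    c,s=np.cos(np.radians(psi)),np.sin(np.radians(psi))
    return np.array([[c,s,0],[s,-c,0],[0,0,-1.]])
E
python3 - <<'E'
from h import *
robot.goto([.5232,.357,.19],R(-80));print(robot.read_qpos())
robot.servo_line([.5232,.357,.066],speed=.12)
f=robot.read_force();robot.move_gripper(0.0)
print(f,robot.read_force(),robot.read_grip_width(),robot.read_finger_force(),robot.read_position())
if .25<robot.read_grip_width()<.42:
    robot.servo_line([.5232,.357,.19],speed=.12)
    print(robot.read_grip_width(),robot.read_finger_force(),robot.read_qpos(),robot.read_t())
    vp=np.array([.5196,.0167,.18]);
    for a in(-8,-188,172):print(a,robot.ik(vp+[0,0,.005],R(a)))
E
```

```text
[ 5.19252796e+01  1.80516179e+01 -7.85207821e+00  1.80322792e-02
 -6.40794907e+01 -4.18855205e+01]
[ 0.03054312  0.95749588 -0.17736546] [ 0.38845588  0.23272806 -0.40153112] 0.36745170818186385 30.000024704786483 [0.52323825 0.35700675 0.06598556]
0.3631247542288415 29.999948509248497 [ 5.19323415e+01  1.81230078e+01 -7.90401141e+00 -1.75453620e-02
 -6.40637083e+01 -4.19324670e+01] 8.05
-8 [ 23.49109303   7.80475539 -22.19326418   0.         -60.00198043
  58.50890697]
-188 [  23.49109303    7.80475539  -22.19326418    0.          -60.00198043
 -121.49109303]
172 [  23.49109303    7.80475539  -22.19326418    0.          -60.00198043
 -121.49109303]
```

```bash
python3 - <<'E'
from h import *
robot.servo_line([.5232,.357,.235],speed=.15)
robot.goto([.5196,.0167,.235],R(-8))
robot.servo_line([.5196,.0167,.187],speed=.1)
robot.dwell(.2)
print(robot.read_position(),robot.read_grip_width(),robot.read_finger_force(),robot.read_t())
p,d=robot.grab_frame('scene');np.savez('show.npz',p=p,d=d)
T=T_wc('wrist');w,wd=robot.grab_frame('wrist');np.savez('showw.npz',p=w,d=wd,T=T)
save(np.hstack([cv2.resize(p[120:240,220:340],(400,400),interpolation=cv2.INTER_CUBIC),cv2.resize(w,(400,400))]),'pics/show.png')
E
```

```text
[0.52001872 0.01685158 0.18771254] 0.3609739179656555 29.999993554993125 10.875
```

View pics/show.png

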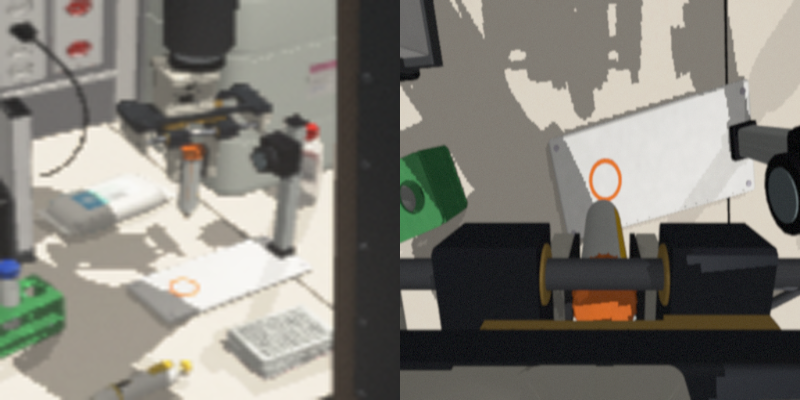

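Scene view (left half): the tube hangs upright over the ring with the label out of sight on the lens side. Wrist view (right half): the yellow strip shows at the tube's right edge, near (622,235). I'll check the label angle from its visible edge.

```bash
python3 - <<'E'
from h import *
z=np.load('showw.npz');p=z['p'];C=cloud('wrist',z['d'],z['T'])
H,S,V=cv2.split(cv2.cvtColor(p,cv2.COLOR_RGB2HSV))
near=(C[...,2]>.1)&(C[...,2]<.21)&(abs(C[...,0]-.52)<.05)&(abs(C[...,1]-.017)<.04)
for r in range(196,250,6):
    c=np.where(near[r,235:290])[0]+235
    y=[k for k in c if 18<=H[r,k]<36 and S[r,k]>90]
    if len(c): print(r,c.min(),c.max(),y[:1],y[-1:])
y=near&(H>=18)&(H<36)&(S>90);y[:, :240]=0;y[:,290:]=0;q=C[y];print(len(q),q.mean(0))
b=near&~y;b[:195]=0;b[240:]=0;b[:,:240]=0;b[:,290:]=0;q=C[b];print(q.mean(0),q.min(0),q.max(0))
E
```

```text
196 246 273 [] []
202 241 278 [np.int64(274)] [np.int64(277)]
208 238 281 [np.int64(276)] [np.int64(280)]
214 237 282 [np.int64(277)] [np.int64(281)]
220 236 284 [np.int64(278)] [np.int64(283)]
226 235 285 [np.int64(279)] [np.int64(284)]
232 235 286 [np.int64(280)] [np.int64(286)]
238 235 288 [np.int64(281)] [np.int64(287)]
244 235 289 [np.int64(286)] [np.int64(288)]
261 [0.52723654 0.00600415 0.18516387]
[0.53210429 0.0169327  0.18218905] [0.52147611 0.00359765 0.14113179] [0.53440973 0.0297087  0.20999521]
```

The label azimuth is about 271°, against a lens direction of about 275°, so it faces the lens. Next I'll hold it there, do the half turn and hold again, then check the tilt.

```bash
cat >> h.py <<'E'
from scipy.spatial.transform import Rotation as Ro
vp=np.array([.5196,.0167,.18])
sx=np.array([.0825,-.9966,0]);sy=np.cross([0,0,1],sx)
def tilt(t,psi):
    # foot (tool z) swings from down towards the lens; TCP keeps the tube centre at vp
    Rt=Ro.from_rotvec(-np.radians(t)*sy).as_matrix()@R(psi)
    return vp-Rt[:,2]*.007,Rt
E
python3 - <<'E'
from h import *
robot.dwell(1.0)
robot.goto(*tilt(0,-188));robot.dwell(1.2)
print(robot.read_position(),robot.read_t(),robot.read_grip_width(),tilt(45,-188))
for psi in(-188,-150,-98,-230):
    for t in(15,30,40,45):print(psi,t,None if (q:=robot.ik(*tilt(t,psi))) is None else q.round(0))
E
```

```text
[0.51960677 0.01669271 0.18699277] 15.825 0.3626310339587545 (array([0.51919165, 0.02163291, 0.18494971]), array([[-0.98494247,  0.16274281,  0.0583362 ],
       [ 0.07483985,  0.70554597, -0.70470127],
       [-0.15584394, -0.68972434, -0.70710184]]))
-188 15 [  33.    9.  -29.   15.  -61. -140.]
-188 30 [  41.   13.  -33.   26.  -66. -154.]
-188 40 [  45.   17.  -35.   32.  -70. -162.]
-188 45 [  46.   19.  -35.   34.  -72. -166.]
-150 15 [  33.    9.  -29.   15.  -61. -102.]
-150 30 [  41.   13.  -33.   26.  -66. -116.]
-150 40 [  45.   17.  -35.   32.  -70. -124.]
-150 45 [  46.   19.  -35.   34.  -72. -128.]
-98 15 [ 33.   9. -29.  15. -61. -50.]
-98 30 [ 41.  13. -33.  26. -66. -64.]
-98 40 [ 45.  17. -35.  32. -70. -72.]
-98 45 [ 46.  19. -35.  34. -72. -76.]
-230 15 None
-230 30 [ 41.  13. -33.  26. -66. 164.]
-230 40 [ 45.  17. -35.  32. -70. 156.]
-230 45 [ 46.  19. -35.  34. -72. 152.]
```

```bash
python3 - <<'E'
from h import *
for t in(15,30,45): robot.goto(*tilt(t,-188))
robot.dwell(.5)
print(robot.read_position(),robot.read_tcp_rot()[:,2],robot.read_grip_width(),robot.read_finger_force(),robot.read_force(),robot.read_t())
p,d=robot.grab_frame('scene');T=T_wc('wrist');w,wd=robot.grab_frame('wrist')
save(np.hstack([cv2.resize(p[120:240,220:340],(400,400),interpolation=cv2.INTER_CUBIC),cv2.resize(w,(400,400))]),'pics/tilt.png')
E
```

```text
[0.51920571 0.02137018 0.18539494] [ 0.05839543 -0.70387944 -0.70791504] 0.3619031811757179 30.000051458814596 [ 0.12517926  0.29261716 -1.11736605] 17.3833
```

View pics/tilt.png

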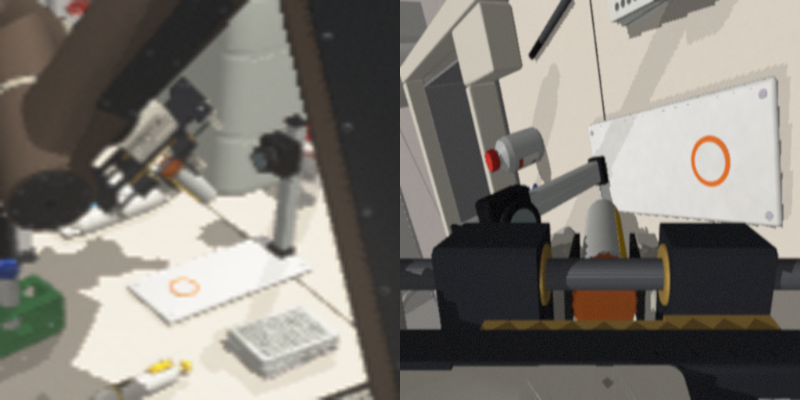

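The tube is sloped about 45° with its foot (scene half, (210,195)) pointing down towards the lens at (260,155). It is firmly held and clear of everything, so I'm handing in.

```bash
python3 -c "
from rig import robot
print(robot.job_done())"
```

```text
the job is handed in; nothing more can be done
None
```

The job is handed in: I showed the orange-capped tube label-side and bare-side at the lens, then left it held still at about 45° over the ring, foot towards the camera; the hand-in returned no verdict.

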